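# Lock off the power pack, try its fuse cover and hold it open for a fuse change

### The job

A colleague is about to change a fuse in the portable power pack. First lock it off: turn the black isolator collar anticlockwise until its ear lies over the padlock eye at the front. Then tug the fuse cover up by its handle to feel whether the catch has it; if it is caught, push the catch slide all the way to the left (the way its arrow points) and lift again. The cover falls shut by itself, so finish still holding it up with the fingers, raised past 60 degrees, and leave the things lying round the pack where they are.

Things in the scene. Friction and masses are not known exactly. Their poses are not given: they have to be found in the camera images.
- power_pack: grey portable power pack with black corner guards, 170 (x) x 240 (y) x 95 mm high, too heavy to shift. Origin: centre of the underside; x to its rear, y to its left, z up. Its flat top (deck) is at 95 mm. Right on the deck the isolator collar, left of it the aluminium fuse cover, 125 x 127 mm, hinged along its left edge, cover top at 99.5 mm; in front of the cover a rail with the catch slide
- collar (a joint): isolator collar: black ribbed ring, 54 mm across, 44 mm high above the deck, on a vertical axis; a flat steel ear at its foot reaches 60 mm from the axis, top 11.5 mm above the deck. 0 = on, the ear points to the pack's left and bars the cover; grows anticlockwise from above; 1.571 = end stop, off: the ear points to the pack's front, over the padlock eye. Friction 0.12 N m; stays where it is left
- collar_grip (a point): on the collar's axis, 36 mm above the deck (8 mm below the ring's top): a good height to grip at. In the pack's frame at x = -5, y = -75 mm
- collar_ear (a point): centre of the hole in the collar's ear, on the ear's top, 51 mm from the collar's axis
- padlock_eye (a point): centre of the hole in the fixed padlock eye plate, 30 x 26 x 5 mm, on the deck in front of the collar (pack frame x = -56, y = -75 mm)
- cover (a joint): fuse cover angle, rad: 0 = shut, grows as the right edge lifts, stop at 1.4; 60 degrees = 1.05. 0.3 kg, with a light closing spring: falls shut when let go. With the catch engaged it lifts only 0.03 rad (2 to 3 mm at the handle), then stops hard; else it goes on lifting with 4 N at the handle, up to 15 N if a firm grip on the bar does not tilt with it. Nothing outside shows which
- cover_handle (a point): middle of the cover's bow handle: round bar 10 mm thick, 54 mm long, along the pack's y; cover shut, it is at x = 0, y = 22.5 mm in the pack's frame, 78 mm right of the hinge line and 35 mm above it, with 29 mm free under it. Moves with the cover. Fingers closing along the pack's x can hold the bar and stay vertical while it turns between them
- cover_hinge (a point): middle of the cover's hinge line, which runs along the pack's x at 98.5 mm above the bench; fixed on the pack at x = 7.5, y = 100.5 mm
- catch_slide (a joint): travel of the catch slide in m: 0 = where it stands at the start, grows to the pack's left (+y of the pack), end stop 0.019 = released. Pushing it to the stop always frees the cover, which stays free. Takes 2 to 7 N; it stays where it is left
- slide_knob (a point): centre of the top of the catch slide's black thumb piece, 18 (x) x 14 (y) mm, its top 22 mm above the deck, on the rail in front of the cover; at the start in the pack's frame at x = -70.5, y = 1.5 mm; moves with the slide
- carton_fuses: small white carton, 51 x 75 x 41 mm, lying to the right of the pack; origin: centre of its underside; not to be disturbed
- screwdriver: screwdriver with a blue handle, 150 mm long, 23 mm thick, lying to the right of the pack; origin: centre of its underside; not to be disturbed
- tape_roll: roll of masking tape lying flat, 100 mm across, 24 mm high, to the right of the pack; origin: centre of its underside; not to be disturbed

How it is judged (in metres and radians):
On the way, in this order (a step that is already met when the one before it is completed fails the run):
1. the isolator collar is turned anticlockwise to off, its ear over the padlock eye (value of joint collar above 1.48 rad), for 0.2 s.
2. the shut cover is tugged up, to the end of its play or beyond, before the catch slide is moved (value of joint cover above 0.012 rad and value of joint catch_slide below 0.004 m), for 0.1 s.
3. the cover is raised past 60 degrees (value of joint cover above 1.05 rad), for 0.2 s.
At the end, for the whole second after the job is handed in: The fuse cover is open more than 1.05 rad (60 degrees) and still, held there by the fingers (contact force over 1 N), and the isolator collar is still off (more than 1.48 rad, its ear over the padlock eye) (value of joint cover above 1.05 rad and contact force between the fingers and cover above 1 N and velocity of joint cover between -0.1 and 0.1 rad/s and value of joint collar above 1.48 rad); the arm keeps its last pose, push and grip.
It fails at once if the cover is opened while the pack is not locked off (value of joint cover above 0.12 rad and value of joint collar below 1.4 rad).
It fails at once if the carton is disturbed (more than 3 cm) (distance of carton_fuses from where it was at the start of the episode above 0.03 m).
It fails at once if the screwdriver is disturbed (more than 3 cm) (distance of screwdriver from where it was at the start of the episode above 0.03 m).
It fails at once if the tape roll is disturbed (more than 3 cm) (distance of tape_roll from where it was at the start of the episode above 0.03 m).
It also fails if it takes over 72 s, if anything falls off the work surface, if the arm or the gripper's body presses on something with over 40 N, if the wrist force passes 120 N, or if a joint passes its speed limit or range.

### The arm

A 6-joint arm with a two-finger parallel gripper is mounted at the origin on a cart in front of the work surface, level with it; the furniture and walls round the work are solid. World frame = base frame: x ahead of the robot, y to its left, z up, the work surface at z = 0. Lengths are in mm, angles in rad, forces in N, time in s.
With the tool pointing down it reaches from about 400 to 925 mm from the base axis. Payload 12.5 kg.
Tool frame: the origin (TCP) lies between the finger pads; the fingertips stand 14 mm ahead of it and the grasp point (between the pads) lies 5 mm behind it; x points along the fingers, y is the direction in which the jaws open and shut, and the axes are right-handed (so a half turn about x gives the same grasp; the last joint's range is limited). The gripper opens to 95 mm and grips with 3 to 60 N. Pads are 20 mm wide; open, the fingers measure 119 mm over their backs; the gripper's body (75 mm by 180 mm) begins 59 mm behind the grasp point.
Start: joints at [-1.414, 0.491, 1.559, -0, 1.092, -0.106], TCP at [162.388, -603.552, 228.661] pointing down, gripper open.
Joint ranges: [-3.1, 3.1], [-0.84, 2.19], [0.05, 2.79], [-1.13, 4.28], [0.06, 2.93], [-2.69, 2.69]. Speed limits (rad/s): [2.22, 2.22, 2.79, 3.14, 3.14, 3.14].

### API

Orientations are given as [roll, pitch, yaw] about the fixed x, y, z axes, in that order (R = Rz(yaw) Ry(pitch) Rx(roll)).
In Python, from cell import env, cams gives the robot as it stands.
- The arm moves only by the tool carry_out, never from a script. Its arguments are lists of equal length, an entry for each row: "grip": the closure, from -1 (fully open) to 1 (shut); "linear": the shift along the tool's x, y, z scaled (see below), a list of three; "turn": the turn about the tool's x scaled (see below). In form: {"grip": [grip, ...], "linear": [[tx, ty, tz], ...], "turn": [turn, ...]}. A call has 1 to 5 rows; each row shifts and turns the commanded pose from where the row before left it, along the tool's axes as they then stand; what a row does not reach is not made up. The controller multiplies each number of a shift by 0.5 m and each number of a turn by 180 degrees. A row lasts 1/10 s, in which the tool goes at most 50 mm and 8.59 degrees, less where a joint would pass 70% of its speed; a pose out of reach is approached as far as the arm can. A call with a number of a shift or a turn outside -1 to 1 is refused whole. A call with a gripper value outside its range is refused whole. The fingers move at their own pace and stop on an object; the grip force is fixed at half the most. Time passes only in rows, so rows that do not move let the fingers close. It gives the time, the measured TCP pose, the force and the opening at its end, in the units of the state.
- env.state(): the state, without advancing time (a new reading comes with each control period).
- cams.read_camera(name): name is "side" or "top"; returns the picture (400x640x3 uint8, blue, green, red); there is no depth.
- cams.camera_info(name): a dict with "fx", "fy", "cx", "cy" (pixels), "view" (4x4, takes a point from world to camera coordinates). Camera axes: x right, y down, z forward; pixel columns grow to the right and rows downward; lengths in mm; the calibration is good to about 2 mm. A picture is of the moment at which its call begins. camera_info takes no time and is no camera call.
- env.job_done(): hands the job in, once; it reports no verdict.
The state is a dict: "t": time; "joints": joint angles; "qvel": joint speeds; "tau": joint torques, N m; "eef_pos": TCP position; "tcp_rot": TCP orientation; "ft_force": force on the tool from outside, world axes, zero at the start; "moment": the same for the moment, N m; "opening": opening from 0.0 (shut) to 1.0 (fully open).
Only numpy, scipy, OpenCV 4.12 (cv2) and the standard library are available. Lean on these libraries where they do the work, as an engineer would, in place of code of your own. Each camera call takes 0.05 s, during which the arm holds its last target. There are 200 camera calls.

## Working session

There is one attempt and no reset: what is moved stays moved. The work goes in short steps, Python scripts to look and compute and a tool call to move; the robot and the scene stay as the last step left them, time stands still between calls to the robot, and variables do not carry over. Pictures are saved under pics/ and viewed, about 8 in all and at most 12, crops included, and the job is handed in when it is done.

Besides the shell and the picture viewer there is one more tool, called after "Emit:" as a command line: name --pt "numbers of a row" for each row, then --argument value for the rest. carry_out: Moves the arm, as the interface text tells. Shifts and turns lie within -1 to 1; 1 stands for 0.5 m of shift or 180 degrees of turn. Its arguments: {"type":"object","properties":{"grip":{"type":"array"},"linear":{"type":"array"},"turn":{"type":"array"}},"required":["grip","linear","turn"]}

```bash
ls; mkdir -p pics
python3 - <<'E'
from cell import env,cams
import cv2,numpy as np
s=env.state();print(s)
for n in("top","side"):
    im=cams.read_camera(n);cv2.imwrite(f"pics/{n}0.png",im)
    i=cams.camera_info(n);print(n,i["fx"],i["fy"],i["cx"],i["cy"],np.round(i["view"],4).tolist())
E
```

```text
pics
{'t': 0.0, 'joints': array([-1.41362184e+00,  4.91564710e-01,  1.55946042e+00, -3.72544082e-05,
        1.09169491e+00, -1.05646111e-01]), 'qvel': array([-0.0005897 , -0.00089897,  0.00011693,  0.00024332,  0.00151146,
        0.00040714]), 'tau': array([ 1.34032667e-03, -6.12647724e+01, -2.58175063e+01,  6.93055429e-02,
        4.82429273e-02, -1.15897315e-04]), 'eef_pos': array([ 162.32744777, -603.31029148,  228.05476261]), 'tcp_rot': array([-1.64714371,  1.56966845,  1.75728673]), 'ft_force': array([-0.35398254, -0.39194096,  0.47865079]), 'moment': array([-0.02469605,  0.04467957, -0.01722578]), 'opening': 0.9991834162503952}
top 466.6117503457414 466.6117503457414 321.58553432591435 201.43479183682186 [[0.0221, -0.9998, -0.003, -99.0071], [-0.9804, -0.0211, -0.1957, 600.0364], [0.1956, 0.0072, -0.9807, 1080.1766], [0.0, 0.0, 0.0, 1.0]]
side 378.6035878715207 378.6035878715207 316.41984436627513 192.63623611255468 [[-0.9451, -0.3268, 0.003, 516.8558], [-0.2911, 0.8379, -0.4617, 300.0789], [0.1484, -0.4372, -0.887, 984.3456], [0.0, 0.0, 0.0, 1.0]]
```

View pics/top0.png

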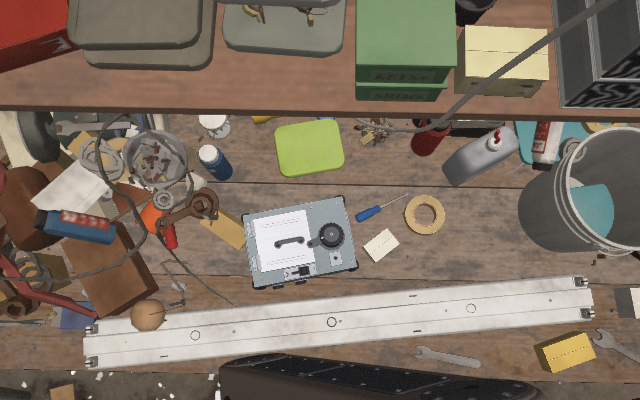

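View pics/side0.png

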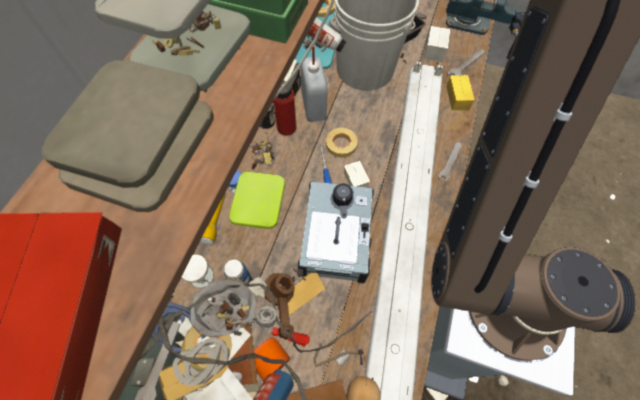

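Both views show the pack: top about (300,243) with the collar at (331,234), side about (338,228). I'll enlarge crops of both.

Run:
```python
import cv2,numpy as np
a=cv2.imread("pics/top0.png")[190:295,235:365];b=cv2.imread("pics/side0.png")[175:285,290:380]
A=cv2.resize(a,None,fx=5,fy=5,interpolation=cv2.INTER_CUBIC)
B=cv2.resize(b,None,fx=5,fy=5,interpolation=cv2.INTER_CUBIC)
cv2.imwrite("pics/topc.png",A);cv2.imwrite("pics/sidec.png",B)
```

```text
(no output)
```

View pics/topc.png

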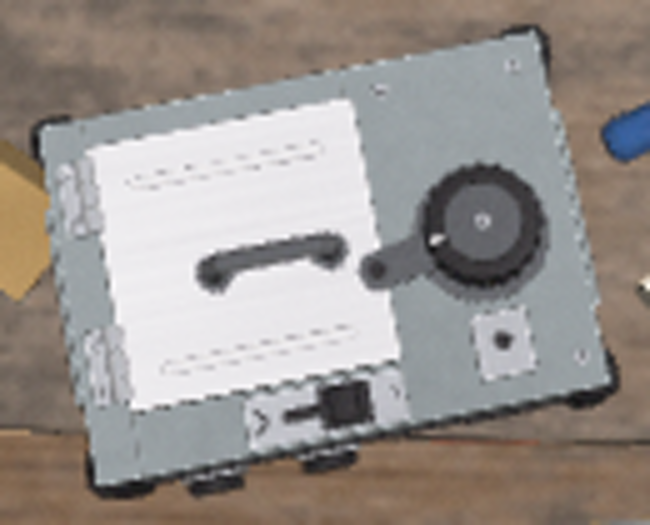

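View pics/sidec.png

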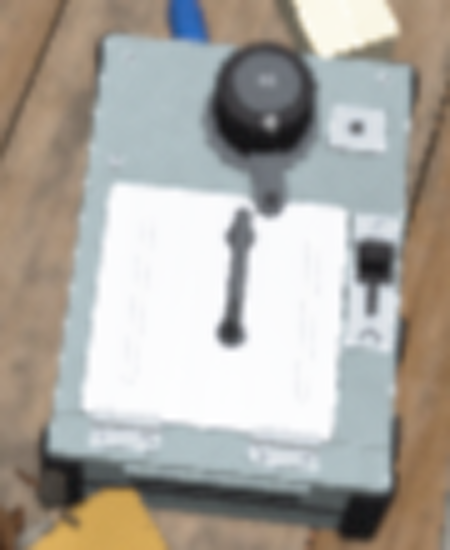

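```bash
cat > h.py <<'E'
import numpy as np
from cell import env,cams
from scipy.optimize import least_squares
def proj(n,P):
    i=cams.camera_info(n);V=np.array(i["view"]);q=V[:3,:3]@np.array(P,float)+V[:3,3]
    return np.array([i["fx"]*q[0]/q[2]+i["cx"],i["fy"]*q[1]/q[2]+i["cy"]])
def pw(p,pose):
    c,s=np.cos(pose[2]),np.sin(pose[2]);return np.array([pose[0]+c*p[0]-s*p[1],pose[1]+s*p[0]+c*p[1],p[2]])
E
python3 - <<'E'
from h import *
pts={'eye':(-56,-75,100),'col':(-5,-75,139),'ear':(-5,-24,106.5),'cr':(70,-26.5,99.5),'cf':(-55,-26.5,99.5),'knob':(-70.5,1.5,117),'han':(0,22.5,137)}
top={'eye':(503,340),'col':(482,220),'ear':(377,270),'cr':(352,100),'cf':(398,362),'knob':(348,400),'han':(272,252)}
side={'eye':(357,128),'col':(267,80),'ear':(271,203),'cr':(118,185),'cf':(347,208),'knob':(375,252),'han':(236,272)}
obs=[(n,k,(np.array(v)+.5)/5-.5+o) for n,d,o in(("top",top,(235,190)),("side",side,(290,175))) for k,v in d.items()]
for sel in(("top",),("side",),("top","side")):
    O=[o for o in obs if o[0] in sel]
    f=lambda x:np.concatenate([proj(n,pw(pts[k],x))-u for n,k,u in O])
    r=least_squares(f,[600,-50,0.2],loss='soft_l1',x_scale=[10,10,.1]);print(sel,r.x.round(3))
    print(r.fun.reshape(-1,2).round(1).tolist())
x=r.x
for k in pts:print(k,pw(pts[k],x).round(1))
s=env.state()
from scipy.spatial.transform import Rotation as R
print(R.from_euler('xyz',s['tcp_rot']).as_matrix().round(3))
E
```

```text
('top',) [ 5.00981e+02 -3.62410e+01  2.14000e-01]
[[0.5, 0.4], [0.6, 0.5], [-0.4, -3.4], [-0.2, -0.6], [0.6, -0.4], [-0.4, 0.7], [-0.6, 0.4]]
('side',) [ 5.00342e+02 -3.26000e+01  2.10000e-01]
[[0.0, 0.3], [0.1, 1.1], [-3.3, -0.6], [-1.1, 0.0], [0.4, 0.8], [0.8, -0.1], [0.7, -2.7]]
('top', 'side') [ 5.00774e+02 -3.50120e+01  2.11000e-01]
[[-0.1, 0.6], [0.1, 0.7], [-0.9, -3.3], [-0.6, -0.5], [0.0, -0.2], [-1.1, 0.8], [-1.2, 0.4], [0.1, -0.5], [0.1, 0.2], [-3.2, -1.5], [-0.9, -0.8], [0.5, -0.1], [0.9, -1.0], [0.8, -3.6]]
eye [ 461.7 -120.1  100. ]
col [ 511.6 -109.4  139. ]
ear [500.9 -59.5 106.5]
cr [574.8 -46.3  99.5]
cf [452.6 -72.5  99.5]
knob [431.5 -48.3 117. ]
han [496.1 -13.  137. ]
[[-0.     0.26  -0.966]
 [ 0.001 -0.966 -0.26 ]
 [-1.    -0.001 -0.   ]]
```

Emit:
carry_out --grip '[-1,-1,-1,-1,-1]' --pt "0 -0.0515 -0.0621" --pt "0 -0.0515 -0.0621" --pt "0 -0.0515 -0.0621" --pt "0 -0.0515 -0.0621" --pt "0 -0.0515 -0.0621" --turn '[0,0,0,0,0]'

```text
t: 0.6
eef_pos: [279.5, -437.4, 228.5]
tcp_rot: [-1.455, 1.57, 1.949]
ft_force: [0.8, -0.8, -0.4]
opening: 0.998
```

Emit:
carry_out --grip '[-1,-1,-1,-1,-1]' --pt "0 -0.0515 -0.0621" --pt "0 -0.0515 -0.0621" --pt "0 -0.0515 -0.0621" --pt "0 -0.0515 -0.0621" --pt "0 -0.0515 -0.0621" --turn '[0,0,0,0,0]'

```text
t: 1.1
eef_pos: [395.9, -272.7, 228.6]
tcp_rot: [-0.664, 1.571, 2.74]
ft_force: [1.3, -0.7, 0.7]
opening: 1.002
```

Emit:
carry_out --grip '[-1,-1,-1,-1,-1]' --pt "0 -0.0515 -0.0621" --pt "0 -0.0515 -0.0621" --pt "0 -0.0515 -0.0621" --pt "0 -0.0515 -0.0621" --pt "0 -0.0515 -0.0621" --turn '[0,0,0,0,0]'

```text
t: 1.6
eef_pos: [512.5, -108.0, 228.5]
tcp_rot: [-0.2, 1.571, -3.079]
ft_force: [0.3, -0.8, 1.3]
opening: 1.002
```

Emit:
carry_out --grip '[-1,-1,-1,-1,-1]' --pt "0 0 0" --pt "0 0 0" --pt "0 0 0" --pt "0 0 0" --pt "0 0 0" --turn '[-0.047,-0.047,-0.047,-0.047,-0.047]'

```text
t: 2.1
eef_pos: [511.7, -109.5, 228.4]
tcp_rot: [-1.181, 1.57, 2.968]
ft_force: [-0.2, -0.2, 0.2]
opening: 1.0
```

Emit:
carry_out --grip '[-1,-1,-1,-1,-1]' --pt "0 0 0" --pt "0 0 0" --pt "0 0 0" --pt "0 0 0" --pt "0 0 0" --turn '[-0.047,-0.035,0,0,0]'

```text
t: 2.6
eef_pos: [511.8, -109.6, 228.5]
tcp_rot: [-1.254, 1.571, -3.14]
ft_force: [0.3, 0.2, 0.2]
opening: 1.001
```

Emit:
carry_out --grip '[-1,-1,-1,-1,-1]' --pt "0.041 0 0" --pt "0.041 0 0" --pt "0.041 0 0" --pt "0.041 0 0" --pt "0.041 0 0" --turn '[0,0,0,0,0]'

```text
t: 3.1
eef_pos: [511.8, -109.6, 125.4]
tcp_rot: [1.232, 1.571, -0.652]
ft_force: [0.2, 0.2, -0.0]
opening: 1.0
```

Emit:
carry_out --grip '[0,0.3,0.6,1,1]' --pt "0 0 0" --pt "0 0 0" --pt "0 0 0" --pt "0 0 0" --pt "0 0 0" --turn '[0,0,0,0,0]'

```text
t: 3.6
eef_pos: [512.1, -109.6, 126.9]
tcp_rot: [1.478, 1.569, -0.405]
ft_force: [0.4, 0.3, 0.7]
opening: 0.636
```

Run:
```python
from h import *
from scipy.spatial.transform import Rotation as R
s=env.state();M=R.from_euler('xyz',s['tcp_rot']).as_matrix()
print(s['eef_pos'],np.degrees(np.arctan2(M[1,1],M[0,1])),s['joints'],s['opening'],s['ft_force'],s['moment'])
```

```text
[ 512.05605743 -109.64868192  126.8607235 ] -17.890583844678506 [-3.37082464e-01  4.83085689e-01  1.91464889e+00 -1.32543148e-04
  7.42533056e-01 -2.47351973e-02] 0.6364348936947302 [0.43194511 0.34587926 0.71827723] [-0.04398953 -0.03266063 -0.05464332]
```

Emit:
carry_out --grip '[1,1,1,1,1]' --pt "0 0 0" --pt "0 0 0" --pt "0 0 0" --pt "0 0 0" --pt "0 0 0" --turn '[0,0,0,0,0]'

```text
t: 4.1
eef_pos: [511.5, -109.5, 126.5]
tcp_rot: [-1.092, 1.57, -2.975]
ft_force: [-3.3, 0.4, 5.2]
opening: 0.539
```

Emit:
carry_out --grip '[1,1,1,1,1]' --pt "0 0 0" --pt "0 0 0" --pt "0 0 0" --pt "0 0 0" --pt "0 0 0" --turn '[-0.04,-0.04,-0.04,-0.04,-0.04]'

```text
t: 4.6
eef_pos: [512.1, -109.5, 126.6]
tcp_rot: [1.212, 1.57, -0.038]
ft_force: [1.3, 1.7, 4.1]
opening: 0.542
```

Emit:
carry_out --grip '[1,1,1,1,1]' --pt "0 0 0" --pt "0 0 0" --pt "0 0 0" --pt "0 0 0" --pt "0 0 0" --turn '[-0.04,-0.04,-0.04,-0.04,-0.04]'

```text
t: 5.1
eef_pos: [512.5, -109.1, 126.6]
tcp_rot: [0.82, 1.569, 0.199]
ft_force: [2.6, 5.8, 1.9]
opening: 0.54
```

Run:
```python
from h import *
from scipy.spatial.transform import Rotation as R
s=env.state();M=R.from_euler('xyz',s['tcp_rot']).as_matrix()
print(s['eef_pos'],np.degrees(np.arctan2(M[1,1],M[0,1])),s['opening'],s['ft_force'],s['moment'])
```

```text
[ 512.53262649 -109.14346118  126.563095  ] 54.372038685116 0.5399968794920853 [2.64829507 5.76389756 1.93139946] [ 1.09723366 -0.87540498 -0.14326135]
```

Emit:
carry_out --grip '[1,1,1,1,1]' --pt "0 0 0" --pt "0 0 0" --pt "0 0 0" --pt "0 0 0" --pt "0 0 0" --turn '[-0.03,-0.03,-0.03,0,0]'

```text
t: 5.6
eef_pos: [513.1, -109.1, 126.5]
tcp_rot: [0.511, 1.567, 0.166]
ft_force: [6.5, 6.9, -1.4]
opening: 0.536
```

Run:
```python
from h import *
import cv2
from scipy.spatial.transform import Rotation as R
s=env.state();M=R.from_euler('xyz',s['tcp_rot']).as_matrix()
print(s['eef_pos'],np.degrees(np.arctan2(M[1,1],M[0,1])),s['opening'],s['ft_force'],s['moment'])
im=[cams.read_camera(n) for n in("top","side")]
c=lambda i,x,y:cv2.resize(i[y:y+110,x:x+130],None,fx=3,fy=3,interpolation=cv2.INTER_CUBIC)
cv2.imwrite("pics/c1.png",np.hstack([c(im[0],240,190),c(im[1],275,170)]))
```

```text
[ 513.14300012 -109.13996167  126.53965868] 70.21659279046446 0.536466654231401 [ 6.49829534  6.92467984 -1.3621122 ] [ 1.291241   -1.37423285 -0.52132204]
```

View pics/c1.png

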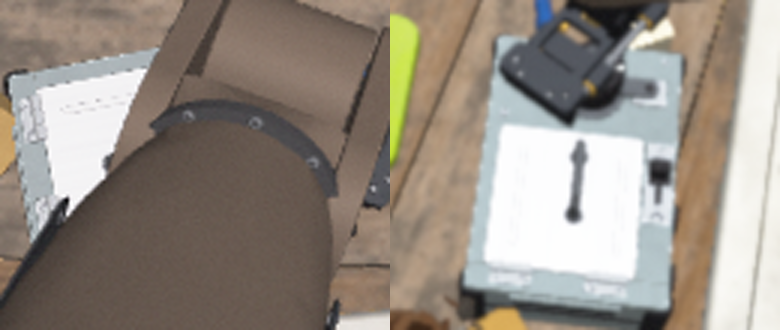

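The side view shows the ear reaching over the eye plate at about (650,90), and the rise in moment suggests the stop. I'll give it a little more turn, release and rise.

Emit:
carry_out --grip '[1,1,-1,-1,-1]' --pt "0 0 0" --pt "0 0 0" --pt "0 0 0" --pt "0 0 0" --pt "0 0 0" --turn '[-0.02,0,0,0,0]'

```text
t: 6.2
eef_pos: [511.6, -109.6, 126.2]
tcp_rot: [-2.211, 1.57, -2.491]
ft_force: [-1.1, -0.2, 0.7]
opening: 0.736
```

Emit:
carry_out --grip '[-1,-1,-1,-1,-1]' --pt "0 0 0" --pt "0 0 0" --pt "0 0 0" --pt "-0.04 0 0" --pt "-0.08 0 0" --turn '[0,0,0,0,0]'

```text
t: 6.7
eef_pos: [510.7, -109.3, 184.7]
tcp_rot: [3.11, 1.566, 2.829]
ft_force: [-0.1, -1.2, 0.4]
opening: 0.998
```

Emit:
carry_out --grip '[-1,-1,-1,-1,-1]' --pt "-0.06 0 0" --pt "0 0 0" --pt "0 0 0" --pt "0 0 0" --pt "0 0 0" --turn '[0,0.047,0.047,0.047,0.047]'

```text
t: 7.2
eef_pos: [511.7, -109.6, 216.2]
tcp_rot: [-0.329, 1.571, -1.206]
ft_force: [-0.2, -0.4, -0.0]
opening: 0.997
```

Emit:
carry_out --grip '[-1,-1,-1,-1,-1]' --pt "0 0 0" --pt "0 0 0" --pt "0 0 0" --pt "0 0 0" --pt "0 0 0" --turn '[0.047,0.047,0.047,0,0]'

```text
t: 7.7
eef_pos: [511.8, -109.6, 216.1]
tcp_rot: [-0.638, 1.571, -1.948]
ft_force: [-0.1, 1.1, -0.2]
opening: 0.999
```

```bash
cat >> h.py <<'E'
from scipy.spatial.transform import Rotation as R
def goto(P):
    s=env.state();M=R.from_euler('xyz',s['tcp_rot']).as_matrix()
    print('t',s['t'],s['eef_pos'].round(1),'yaw',np.degrees(np.arctan2(M[1,1],M[0,1])).round(2),'op',s['opening'],s['ft_force'].round(1),s['moment'].round(2))
    if P is not None: print('units',(M.T@(np.array(P)-s['eef_pos'])/500).round(4))
E
python3 - <<'E'
from h import *
import cv2
goto([496.1,-13,220])
im=cams.read_camera("side")
cv2.imwrite("pics/c2.png",cv2.resize(im[170:285,280:390],None,fx=5,fy=5,interpolation=cv2.INTER_CUBIC))
E
```

```text
t 7.7 [ 511.8 -109.6  216.1] yaw 14.95 op 0.9989136380128385 [-0.1  1.1 -0.2] [ 0.   -0.09  0.04]
units [-0.0078  0.0196 -0.1947]
```

View pics/c2.png

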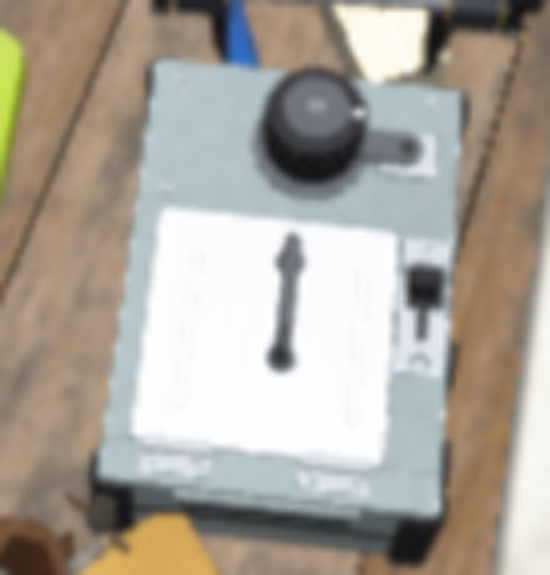

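Emit:
carry_out --grip '[-1,-0.5,0,0,0]' --pt "0 0.005 -0.049" --pt "0 0.005 -0.049" --pt "0 0.005 -0.049" --pt "0 0.005 -0.048" --pt "0 0 0" --turn '[0,0,0,0,0.016]'

```text
t: 8.25
eef_pos: [496.1, -10.7, 216.2]
tcp_rot: [-2.615, 1.57, 2.309]
ft_force: [0.4, -0.3, -0.3]
opening: 0.722
```

Emit:
carry_out --grip '[0,0,0,0,0]' --pt "0 0 0" --pt "0.05 0 0" --pt "0.04 0 0" --pt "0.03 0 0" --pt "0 0 0" --turn '[0,0,0,0,0]'

```text
t: 8.75
eef_pos: [496.1, -13.1, 154.6]
tcp_rot: [-1.893, 1.568, 3.028]
ft_force: [0.2, -0.6, -0.6]
opening: 0.505
```

Run:
```python
from h import *
import cv2
goto([496.1,-13,128.5])
x=[500.774,-35.012,.211]
im=cams.read_camera("side")
cv2.imwrite("pics/c3.png",cv2.resize(im[160:285,280:390],None,fx=4,fy=4,interpolation=cv2.INTER_CUBIC))
print("ear seen",280+409/5,170+150/5,"pred",[ (a,proj("side",pw((-5+51*np.cos(np.pi/2+a),-75+51*np.sin(np.pi/2+a),106.5),x)).round(1)) for a in(1.4,1.5,1.57)])
```

```text
t 8.75 [496.1 -13.1 154.6] yaw 11.94 op 0.504949295007912 [ 0.2 -0.6 -0.6] [ 0.01 -0.11 -0.03]
units [ 0.0522  0.0002 -0.0001]
ear seen 361.8 200.0 pred [(1.4, array([360.9, 201.4])), (1.5, array([361.2, 199.8])), (1.57, array([361.4, 198.6]))]
```

View pics/c3.png

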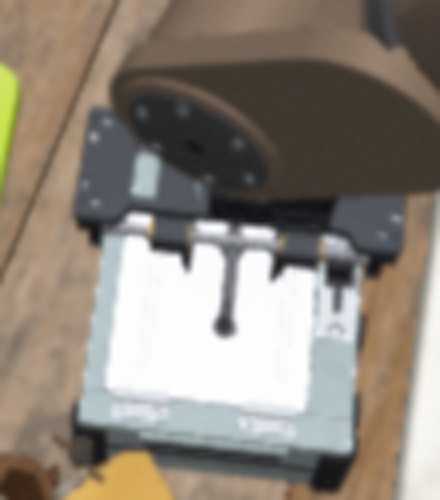

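The handle bar (crop about x=228) lies midway between the fingers at (185,255) and (275,265). The ear measures about 1.5 to 1.55 rad. Next I descend, close and tug gently.

Emit:
carry_out --grip '[0,0,0,0.5,1]' --pt "0.026 0 0" --pt "0.026 0 0" --pt "0 0 0" --pt "0 0 0" --pt "0 0 0" --turn '[0,0,0,0,0]'

```text
t: 9.3
eef_pos: [497.2, -12.9, 131.1]
tcp_rot: [1.137, 1.569, -0.227]
ft_force: [-0.9, -0.3, 1.1]
opening: 0.387
```

Emit:
carry_out --grip '[1,1,1,1,1]' --pt "0 0 0" --pt "0 0 0" --pt "0 0 0" --pt "0 0 0" --pt "0 0 0" --turn '[0,0,0,0,0]'

```text
t: 9.8
eef_pos: [495.9, -13.0, 130.0]
tcp_rot: [-1.56, 1.569, -2.924]
ft_force: [-3.4, -3.3, 1.5]
opening: 0.093
```

Emit:
carry_out --grip '[1,1,1,1,1]' --pt "0 0 0" --pt "0 0 0" --pt "-0.002 0 0" --pt "0 0 0" --pt "0 0 0" --turn '[0,0,0,0,0]'

```text
t: 10.3
eef_pos: [495.9, -12.7, 130.8]
tcp_rot: [-1.783, 1.569, 3.136]
ft_force: [-5.9, -1.7, -2.1]
opening: 0.093
```

Emit:
carry_out --grip '[1,1,1,1,1]' --pt "-0.002 0 0" --pt "0 0 0" --pt "-0.002 0 0" --pt "0 0 0" --pt "0 0 0" --turn '[0,0,0,0,0]'

```text
t: 10.8
eef_pos: [495.7, -12.1, 132.4]
tcp_rot: [-2.102, 1.568, 2.816]
ft_force: [-4.7, 4.4, -7.9]
opening: 0.098
```

```bash
python3 -c "
from h import *
goto(None)"
```

```text
t 10.8 [495.7 -12.1 132.4] yaw 11.82 op 0.09836344518489969 [-4.7  4.4 -7.9] [0.56 0.42 0.04]
```

Emit:
carry_out --grip '[1,1,1,1,1]' --pt "-0.002 0 0" --pt "0 0 0" --pt "-0.002 0 0" --pt "0 0 0" --pt "0 0 0" --turn '[0,0,0,0,0]'

```text
t: 11.3
eef_pos: [495.6, -11.6, 134.2]
tcp_rot: [-2.236, 1.567, 2.683]
ft_force: [-3.6, 8.0, -10.1]
opening: 0.095
```

Emit:
carry_out --grip '[1,1,1,1,1]' --pt "-0.002 0 0" --pt "0 0 0" --pt "-0.002 0 0" --pt "0 0 0" --pt "0 0 0" --turn '[0,0,0,0,0]'

```text
t: 11.8
eef_pos: [495.5, -11.5, 136.1]
tcp_rot: [-2.266, 1.567, 2.653]
ft_force: [-3.2, 8.4, -9.5]
opening: 0.097
```

About 10 N and nearly constant over 6 mm of lift, with the side force expected of the arc, so the cover seems free. I'll follow the arc a little way and check.

Emit:
carry_out --grip '[1,1,1,1,1]' --pt "-0.004 0 -0.008" --pt "-0.006 0 -0.005" --pt "-0.006 0 -0.004" --pt "0 0 0" --pt "0 0 0" --turn '[0,0,0,0,0]'

```text
t: 12.3
eef_pos: [494.1, -4.4, 144.8]
tcp_rot: [-1.638, 1.568, -3.002]
ft_force: [-6.0, -1.3, -5.5]
opening: 0.097
```

Run:
```python
from h import *
import cv2
goto(None)
im=cams.read_camera("side")
cv2.imwrite("pics/c4.png",cv2.resize(im[160:285,280:390],None,fx=4,fy=4,interpolation=cv2.INTER_CUBIC))
```

```text
t 12.3 [494.1  -4.4 144.8] yaw 11.85 op 0.096906124116114 [-6.  -1.3 -5.5] [-0.65  0.88  0.06]
```

View pics/c4.png

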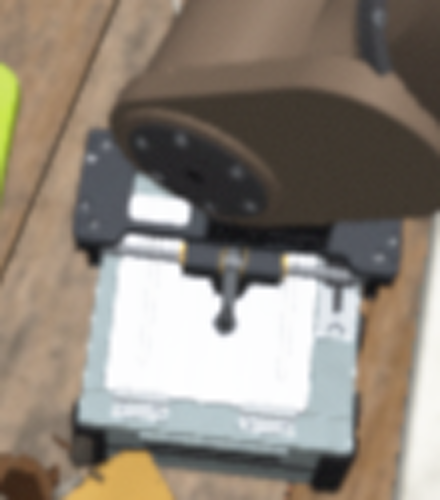

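Emit:
carry_out --grip '[1,1,1,1,1]' --pt "-0.008 0 -0.007" --pt "-0.009 0 -0.008" --pt "-0.009 0 -0.008" --pt "0 0 0" --pt "0 0 0" --turn '[0,0,0,0,0]'

```text
t: 12.85
eef_pos: [491.5, 7.1, 157.6]
tcp_rot: [-1.747, 1.568, -3.111]
ft_force: [-6.3, -1.5, -5.9]
opening: 0.1
```

Run:
```python
from h import *
import cv2
goto(None)
im=cams.read_camera("side")
cv2.imwrite("pics/c5.png",cv2.resize(im[160:285,280:390],None,fx=4,fy=4,interpolation=cv2.INTER_CUBIC))
```

```text
t 12.85 [491.5   7.1 157.6] yaw 11.85 op 0.09954999620710313 [-6.3 -1.5 -5.9] [-0.31  0.91  0.1 ]
```

View pics/c5.png

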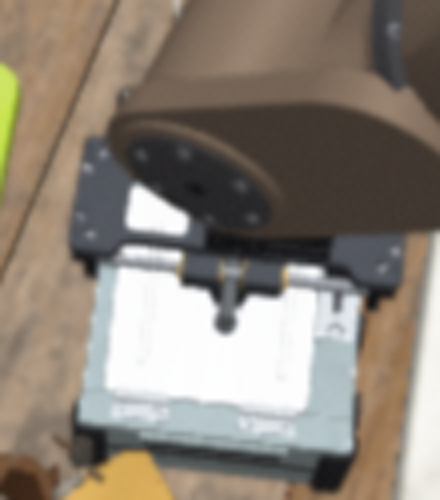

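The gripper window at (155,205) is now white and the 10 mm bar is still gripped at 28 mm of lift. The cover is rising and isn't caught, so I'll go on along the arc.

Emit:
carry_out --grip '[1,1,1,1,1]' --pt "-0.008 0 -0.008" --pt "-0.007 0 -0.009" --pt "-0.006 0 -0.01" --pt "-0.005 0 -0.01" --pt "-0.005 0 -0.01" --turn '[0,0,0,0,0]'

```text
t: 13.4
eef_pos: [486.5, 29.7, 173.2]
tcp_rot: [-1.492, 1.567, -2.856]
ft_force: [-5.8, -4.0, -8.8]
opening: 0.1
```

Emit:
carry_out --grip '[1,1,1,1,1]' --pt "-0.004 0 -0.01" --pt "-0.003 0 -0.011" --pt "-0.003 0 -0.011" --pt "-0.002 0 -0.011" --pt "0 0 0" --turn '[0,0,0,0,0]'

```text
t: 13.9
eef_pos: [482.0, 50.8, 179.5]
tcp_rot: [-1.394, 1.567, -2.758]
ft_force: [-8.5, -6.4, -1.3]
opening: 0.097
```

Run:
```python
from h import *
goto(None)
```

```text
t 13.9 [482.   50.8 179.5] yaw 11.87 op 0.09731188834326077 [-8.5 -6.4 -1.3] [-1.43  1.53 -0.04]
```

Emit:
carry_out --grip '[1,1,1,1,1]' --pt "-0.001 0 -0.011" --pt "-0.001 0 -0.011" --pt "0 0 -0.011" --pt "0 0 -0.009" --pt "0 0 0" --turn '[0,0,0,0,0]'

```text
t: 14.4
eef_pos: [477.5, 71.3, 180.7]
tcp_rot: [-1.389, 1.567, -2.752]
ft_force: [-10.9, -7.2, 1.9]
opening: 0.096
```

Emit:
carry_out --grip '[1,1,1,1,1]' --pt "0 0 0" --pt "0 0 0" --pt "0 0 0" --pt "0 0 0" --pt "0 0 0" --turn '[0,0,0,0,0]'

```text
t: 14.9
eef_pos: [477.6, 71.0, 180.7]
tcp_rot: [-1.417, 1.567, -2.781]
ft_force: [-9.7, -6.7, 2.0]
opening: 0.097
```

Run:
```python
from h import *
import cv2
goto(None)
im=[cams.read_camera(n) for n in("top","side")]
c=lambda i,x,y:cv2.resize(i[y:y+130,x:x+130],None,fx=3,fy=3,interpolation=cv2.INTER_CUBIC)
cv2.imwrite("pics/c6.png",np.hstack([c(im[0],230,175),c(im[1],275,160)]))
```

```text
t 14.9 [477.6  71.  180.7] yaw 11.83 op 0.09723783799066477 [-9.7 -6.7  2. ] [-1.47  1.77 -0.06]
```

View pics/c6.png

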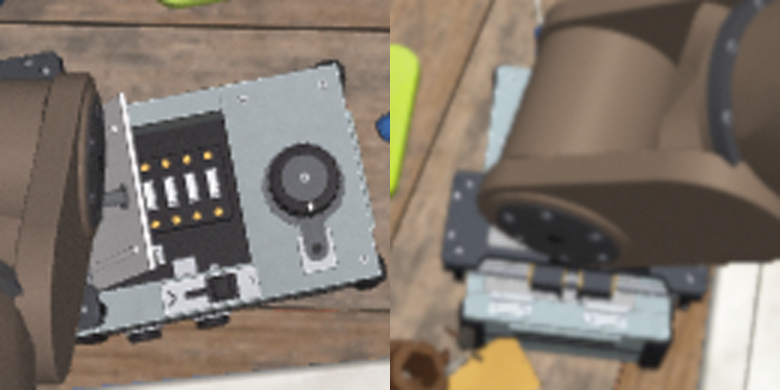

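The top view shows the cover up with fuses bared, the ear hole at (318,246) over the eye plate, and the cover's free edge running from (123,95) to (158,262). I'll check both angles from these.

Run:
```python
from h import *
x=[500.9,-35.5,.212]
o=lambda u,v:(np.array([u,v])+.5)/3-.5+[230,175]
print("ear",o(318,246),[(a,proj("top",pw((-5-51*np.sin(a),-75+51*np.cos(a),106.5),x)).round(1)) for a in(1.4,1.48,1.57)],"axis",o(304,177),proj("top",pw((-5,-75,139),x)).round(1))
print("edge",o(123,95),o(158,262))
for a in(1.0,1.1,1.2,1.3):print(a,[proj("top",pw((X,100.5-127*np.cos(a),98.5+127*np.sin(a)),x)).round(1) for X in(70,-55)])
p=env.state()['eef_pos'];d=np.array([477.6,71.0])-x[:2];y=-np.sin(x[2])*d[0]+np.cos(x[2])*d[1];z=180.7+4
print("theta from TCP",np.arctan2(z-98.5,100.5-y)-np.arctan2(35,78),np.hypot(z-98.5,100.5-y))
```

```text
ear [335.66666667 256.66666667] [(1.4, array([331.6, 258.3])), (1.48, array([333.4, 258.2])), (1.57, array([335.3, 257.9]))] axis [331.         233.66666667] [331.3 234.3]
edge [270.66666667 206.33333333] [282.33333333 262.        ]
1.0 [array([275.5, 205.2]), array([285.8, 263.5])]
1.1 [array([270.1, 205.6]), array([280.3, 264.3])]
1.2 [array([264.3, 206.2]), array([274.5, 265.3])]
1.3 [array([258.4, 206.9]), array([268.4, 266.3])]
theta from TCP 1.2475101895041538 86.6198737639066
```

The ear reads 1.57. The cover estimates disagree, 1.08 from the edge and 1.25 from the TCP, so I'll push a bit further for margin.

Emit:
carry_out --grip '[1,1,1,1,1]' --pt "0 0 -0.01" --pt "0 0 -0.01" --pt "0 0 0" --pt "0 0 0" --pt "0 0 0" --turn '[0,0,0,0,0]'

```text
t: 15.5
eef_pos: [475.5, 80.8, 180.3]
tcp_rot: [-1.472, 1.567, -2.836]
ft_force: [-8.8, -7.0, -3.5]
opening: 0.09
```

Run:
```python
from h import *
import cv2
goto(None)
im=cams.read_camera("top")
cv2.imwrite("pics/c7.png",cv2.resize(im[185:285,235:345],None,fx=5,fy=5,interpolation=cv2.INTER_CUBIC))
```

```text
t 15.5 [475.5  80.8 180.3] yaw 11.83 op 0.08978922854006122 [-8.8 -7.  -3.5] [-1.36  1.52 -0.07]
```

View pics/c7.png

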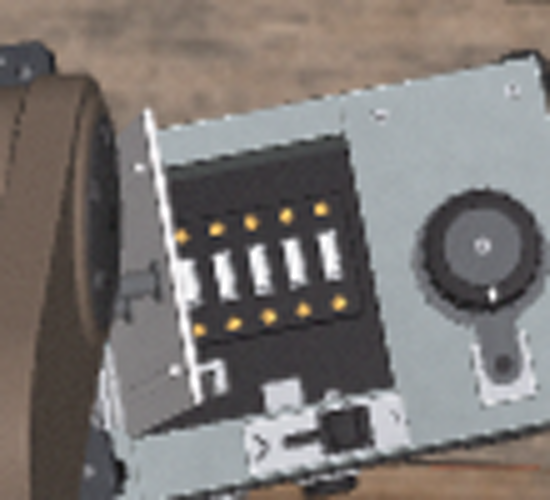

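The edge now runs (150,112)–(200,400), matching 1.19 rad in the model. I'll hold still for 1 s to check that it stays there.

Emit:
carry_out --grip '[1,1,1,1,1]' --pt "0 0 0" --pt "0 0 0" --pt "0 0 0" --pt "0 0 0" --pt "0 0 0" --turn '[0,0,0,0,0]'

```text
t: 16.05
eef_pos: [475.5, 80.8, 180.3]
tcp_rot: [-1.477, 1.567, -2.842]
ft_force: [-9.3, -7.8, -2.8]
opening: 0.092
```

Emit:
carry_out --grip '[1,1,1,1,1]' --pt "0 0 0" --pt "0 0 0" --pt "0 0 0" --pt "0 0 0" --pt "0 0 0" --turn '[0,0,0,0,0]'

```text
t: 16.55
eef_pos: [475.5, 80.8, 180.3]
tcp_rot: [-1.473, 1.567, -2.837]
ft_force: [-8.7, -5.9, -3.6]
opening: 0.093
```

Run:
```python
from h import *
import cv2
goto(None)
a=cv2.imread("pics/c7.png");im=cams.read_camera("top")
b=cv2.resize(im[185:285,235:345],None,fx=5,fy=5,interpolation=cv2.INTER_CUBIC)
roi=(slice(90,420),slice(110,260))
print("mean diff",cv2.absdiff(a,b)[roi].mean())
g=lambda i:np.float32(cv2.cvtColor(i,6)[roi])
print(cv2.phaseCorrelate(g(a),g(b)))
```

```text
t 16.55 [475.5  80.8 180.3] yaw 11.83 op 0.09323586192310607 [-8.7 -5.9 -3.6] [-1.38  1.61 -0.11]
mean diff 1.945158249158249
((-0.026463513312961595, -0.0028434939688963823), 0.8949703369140625)
```

The cover is still: no image shift, and the grip and force are steady. I'll hand in.

```bash
python3 -c "
from cell import env
print(env.job_done())"
```

```text
the job is handed in; nothing more can be done
None
```

I locked the pack off, tugged the cover and found it free, and handed the job in with the fingers still holding the cover up. The hand-in gave no verdict.

- **Collar:** I turned it anticlockwise to its stop. In the later top view the ear hole lies over the padlock eye, matching about 1.57 rad. An earlier, coarser side view gave about 1.5.
- **Tug:** The cover kept lifting at about 10 N with no hard stop, so the catch did not have it. I left the catch slide alone.
- **Cover:** I raised it along its arc and stopped when the top view put its free edge at about 1.19 rad.
- **Last checks:** Over the final second the cover showed no movement in the image, and the grip and force were steady.
- **Disagreement:** The arm position gave a larger cover angle than the image edge (1.25 against 1.08 rad before the last push). I think the bar slid a little in the fingers. I trusted the smaller figure and pushed on for margin.
- **Things round the pack:** I moved the gripper well above them, but made no separate final measurement of the carton, screwdriver or tape.

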